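# Kiln check: touch two terminals, then hold the run plunger half pressed

## Robot

A 6-joint arm with a two-finger parallel gripper is mounted at the origin on the work surface. World frame = base frame: x ahead of the robot, y to its left, z up, the work surface at z = 0. Lengths are in m, angles in degrees, forces in N, time in s.
With the tool pointing down it reaches from about 0.25 to 0.725 m from the base axis. Payload 9.7 kg.
Tool frame: the origin (TCP) lies at the very end of the fingers, on their centre line; the grasp point (between the pads) lies grasp_offset behind it (grasp_offset is the distance from the TCP to the grasp point, in m); z points along the fingers, y is the line along which they close (so a half turn about z gives the same grasp; the last joint's range is limited). The gripper opens to 85 mm and grips with 20 to 120 N. Pads are 22 mm wide; open, the fingers measure 114 mm over their backs; the gripper's body (76 mm by 85 mm) begins 54 mm behind the grasp point. The pads swing forward as they close: fully open they stand 13 mm farther back than shut.
Start: joints at [75.172, 4.979, 10.078, 95.1, 0, 90], TCP at [0.141, 0.532, 0.231] pointing down, gripper open.
Joint ranges: [-179.16, 179.16], [-48.56, 103.87], [-65.8, 70.77], [-126.05, 130.52], [-82.76, 87.17], [-180, 180]. Speed limits (degrees/s): [127.2, 127.2, 147.25, 180, 180, 180].

## Interface

Orientations are given as [roll, pitch, yaw] about the fixed x, y, z axes, in that order (R = Rz(yaw) Ry(pitch) Rx(roll)).
In Python, from workcell import get_obs, camera, calibration, job_done, recognise, cut_out, mark_of, grasp_offset gives the robot as it stands.
- The arm moves only by the tool servo_tool, never from a script. Its argument "moves" is a list of rows, each a list of 3 entries, a list of its own where there are three numbers: the turn, a rotation vector about the tool's x, y, z in degrees, then the shift along the tool's x, y, z in m, then the opening in per cent of the stroke, from 0 (shut) to 100 (fully open). In form: [[[ax, ay, az], [x, y, z], claw], ...]. A call has 1 to 12 rows; each row shifts and turns the commanded pose from where the row before left it, along the tool's axes as they then stand; what a row does not reach is not made up. A row lasts 1/10 s, in which the tool goes at most 50 mm and 8.59 degrees, less where a joint would pass 70% of its speed; a pose out of reach is approached as far as the arm can. A call is refused whole if a number of a shift passes 0.05 or a number of a turn 8.59, either way. A call with a gripper value outside its range is refused whole. The fingers move at their own pace and stop on an object; "force" is the grip in N (left out, the last holds). Time passes only in rows, so rows that do not move let the fingers close. It gives the time, the measured TCP pose, the force, the opening and the grip force at its end, in the units of the state.
- get_obs(): the state, without advancing time (a new reading comes with each control period).
- camera(name): name is "scene" or "top"; returns (picture, depth): 420x560x3 uint8, red, green, blue; 420x560 float32, m along the optical axis (not along the pixel's ray), 0 where there is no reading.
- calibration(name): a dict with "camera_matrix" (3x3 intrinsics, pixels), "R" (3x3) and "t" (3): a world point X has camera coordinates R X + t. Camera axes: x right, y down, z forward; pixel columns grow to the right and rows downward; lengths in m; the calibration is good to about 2 mm. A picture is of the moment at which its call begins. calibration takes no time and is no camera call.
- job_done(): hands the job in; it is judged then, once.
Trained networks look in the newest picture that a camera, given by its name, has taken for a name from the list of things; names that differ only in an ending like _2 or _b are one class to them, and where a whole thing is asked for, a point or a joint stands for the part that bears it (a point fixed in the world has none). Each returns a list of dicts, best first, with "score" (0 to 1); they miss things now and then, are a little off and sometimes report something else, mostly with a low value. They report only what shows in the picture. A call takes as long as a camera call. They do not tell look-alikes from the thing itself.
- recognise(name, camera): "xyz" ([x, y, z] in m, in the coordinates of the camera as it stood for that picture, good to about 4 mm: the middle of the surface that is visible of it).
- cut_out(name, camera): "mask" (420x560 bool, what is visible of it).
- mark_of(name, camera): "xyz" ([x, y, z] in m, in the coordinates of the camera as it stood for that picture, good to about 4 mm: a listed point, or the origin of a listed thing).
The state is a dict: "time": time; "q": joint angles; "qd": joint speeds; "joint_efforts": joint torques, N m; "ee_pos": TCP position; "tcp_rot": TCP orientation; "wrist_force": force on the tool from outside, world axes, zero at the start; "torque": the same for the moment, N m; "opening": finger opening in m; "grasp_force": force on a finger pad.
Only numpy, scipy, OpenCV 4.12 (cv2) and the standard library are available. Lean on these libraries where they do the work, as an engineer would, in place of code of your own. Each camera call takes 0.05 s, during which the arm holds its last target. There are 200 camera calls.

## Task

Check the kiln connections: lift the tester pen out of its wooden stand, touch its tip on the top of the square brass terminal, then on the top of the round one, keeping off the narrow bar-shaped terminal and leaving the jars, pots and wooden rib where they stand. Then, with the tip of the pen still in the gripper, press the black cap of the hold-to-run plunger about half way down (10 mm of its 20 mm; pushing it nearly to the bottom trips the cut-out) and finish while holding it there, pen upright.

Things in the scene. Friction and masses are not known exactly. Their poses are not given: they have to be found in the camera images.
- pen: tester pen, no cable, 50 to 100 g, upright, tip down, in the stand's hole. 120 mm long: steel shank 10 mm thick, 45 mm long, its last 10 mm tapering to a 5.6 mm flat tip; above it a grey grip 18 mm in diameter, 75 mm long, whose shoulder rests on the stand (grip spans 50 to 125 mm above the table). Origin at the tip, z towards the grip's end; yaw does not matter. Rises 45 mm to clear the hole, 2 mm of play
- pen_tip (a point): the tip of the pen, centre of its flat end
- stand: dark wooden block 64 x 64 mm, 50 mm tall, fixed to the table, with a 14 mm hole through its middle that holds the pen; origin under its centre on the table
- block: kiln terminal block, white ceramic, 80 mm (x) by 175 mm (y), top 40 mm above the table, on a 94 x 187 mm steel foot, fixed; origin under its centre on the table. Three brass terminals stand on it in a row along its y axis at -55, 0 and +55 mm, in any order; their tops are 56 mm above the table
- square_terminal: brass terminal with a square head 28 x 28 mm, 6 mm thick, rigid; origin at its foot on the ceramic, z up, 16 mm below its top
- square_terminal_top (a point): centre of the top of the square head
- round_terminal: brass terminal with a round head 30 mm in diameter, 6 mm thick, rigid; origin at its foot on the ceramic, 16 mm below its top
- round_terminal_top (a point): centre of the top of the round head
- bar_terminal: brass terminal with a narrow bar head 42 x 9 mm (long along the block's x), same height as the others; not to be touched; origin at its foot on the ceramic
- station: hold-to-run station: grey metal box 90 x 90 mm, 45 mm tall, fixed, with a 34 mm dark collar 5 mm high on top and the spring plunger rising from its middle; origin under its centre on the table, the plunger's axis passes through it
- plunger (a joint): how far the plunger is pressed down, m: 0 released (sprung up), 0.020 at the bottom. Spring: about 2.3 N to start, 6.8 N at half travel, 11.3 N at the bottom; it springs back up when let go
- cap_top (a point): centre of the flat top of the plunger's black cap (42 mm in diameter, 10 mm thick), 82 mm above the table when released, moves down with it
- jar_a: glaze jar, white, square 62 x 62 mm, 100 mm tall with a blue lid, bystander; origin under its centre
- jar_b: glaze jar like jar_a, bystander
- jar_c: glaze jar like jar_a, bystander
- mug: terracotta mug, 76 mm in diameter, 85 mm tall, handle to one side, bystander; origin under its centre
- cup: terracotta cup, 80 mm in diameter, 80 mm tall, bystander; origin under its centre
- bowl: small blue bowl, 96 mm in diameter, 45 mm tall, bystander; origin under its centre
- rib: flat wooden shaping rib 50 x 90 mm, 8 mm thick, lying on the table, bystander; origin under its centre
Not all that is in view belongs to the job. Of the things like the pen, leave any that is green; of the rest the larger one is meant.

How it is judged:
By the outcome, as a careful person would: the job done as asked, in the order asked, and still so for the second after the job is handed in, while the arm keeps its last pose, push and grip.
It also fails if it takes over 58 s, if anything falls off the work surface, if the arm or the gripper's body presses on something with over 40 N, if the wrist force passes 120 N, or if a joint passes its speed limit or range.

## Working session

There is one attempt and no reset: what is moved stays moved. The work goes in short steps, Python scripts to look and compute and a tool call to move; the robot and the scene stay as the last step left them, time stands still between calls to the robot, and variables do not carry over. Pictures are saved under pics/ and viewed, at most 10 in all, crops included, and the job is handed in when it is done.

Besides the shell and the picture viewer there is one more tool, called after "Call:" as name([rows], argument=value, ...), one row to a line, values as JSON. servo_tool: Moves the arm, as the interface text tells. Its arguments: {"type":"object","properties":{"moves":{"type":"array"},"force":{"type":"number"}},"required":["moves"]}

```bash
mkdir -p pics
cat > h.py <<'E'
import numpy as np, cv2
from workcell import *
def world(p,cam):
    c=calibration(cam); return np.array(c["R"]).T@(np.array(p)-np.array(c["t"]))
def pix(X,cam):
    c=calibration(cam); p=np.array(c["camera_matrix"])@(np.array(c["R"])@np.array(X)+np.array(c["t"])); return p[:2]/p[2]
def cloud(d,cam):
    c=calibration(cam);K=np.array(c["camera_matrix"]);v,u=np.mgrid[:d.shape[0],:d.shape[1]]
    P=np.stack([(u-K[0,2])/K[0,0]*d,(v-K[1,2])/K[1,1]*d,d],-1)
    return (P-np.array(c["t"]))@np.array(c["R"])
E
python3 - <<'E'
from h import *
ims=[]
for c in("scene","top"):
    im,d=camera(c); np.save(f"pics/{c}_d.npy",d); cv2.imwrite(f"pics/{c}0.png",im[:,:,::-1])
    for n in("pen_tip","pen","square_terminal_top","round_terminal_top","bar_terminal","cap_top","stand","station","block","jar_a","mug","cup","bowl","rib"):
        for r in mark_of(n,c)[:4]: print(c,n,round(r["score"],2),world(r["xyz"],c).round(3),pix(world(r["xyz"],c),c).round())
s=get_obs();print(s["ee_pos"],s["tcp_rot"],s["time"],grasp_offset)
E
```

```text
scene pen_tip 0.73 [ 0.639  0.063 -0.001] [309. 235.]
scene pen_tip 0.69 [ 0.474 -0.023 -0.002] [236. 211.]
scene pen 0.78 [0.546 0.032 0.005] [273. 216.]
scene pen 0.77 [ 0.638  0.062 -0.005] [308. 236.]
scene pen 0.46 [ 0.473 -0.022 -0.002] [236. 211.]
scene square_terminal_top 0.47 [0.541 0.297 0.081] [354. 142.]
scene square_terminal_top 0.46 [ 0.46  -0.272  0.052] [133. 250.]
scene square_terminal_top 0.42 [0.686 0.374 0.002] [413. 182.]
scene round_terminal_top 0.65 [ 0.467 -0.275  0.037] [135. 257.]
scene round_terminal_top 0.63 [ 0.464 -0.38   0.052] [ 83. 281.]
scene bar_terminal 0.6 [ 0.463 -0.329  0.038] [109. 270.]
scene cap_top 0.54 [0.541 0.299 0.08 ] [354. 142.]
scene station 0.85 [ 0.539  0.3   -0.   ] [350. 164.]
scene station 0.37 [ 0.466 -0.382  0.054] [ 82. 281.]
scene station 0.28 [ 0.468 -0.277  0.038] [134. 258.]
scene block 0.6 [ 0.734  0.217 -0.004] [385. 227.]
scene block 0.58 [ 0.461 -0.331  0.005] [114. 278.]
scene jar_a 0.86 [0.733 0.216 0.001] [385. 225.]
scene jar_a 0.63 [0.79  0.016 0.   ] [341. 292.]
scene jar_a 0.61 [ 0.756 -0.204  0.002] [245. 346.]
[... 860 characters left out ...]
 0.081] [143. 238.]
top stand 0.63 [0.548 0.028 0.003] [265. 232.]
top stand 0.54 [ 0.466 -0.328 -0.002] [414. 264.]
top station 0.94 [0.54  0.302 0.001] [152. 237.]
top block 0.67 [ 0.75  -0.2   -0.002] [357. 148.]
top block 0.58 [ 0.469 -0.327  0.001] [414. 263.]
top jar_a 0.7 [ 0.752 -0.2   -0.003] [357. 147.]
top jar_a 0.61 [ 0.784  0.017 -0.004] [269. 136.]
top mug 0.85 [ 0.695 -0.353  0.003] [421. 169.]
top cup 0.69 [ 0.75  -0.202 -0.002] [358. 148.]
top cup 0.62 [ 0.691  0.376 -0.001] [123. 176.]
top rib 0.93 [ 0.371 -0.081 -0.004] [312. 305.]
top rib 0.49 [ 0.7   -0.352  0.003] [421. 167.]
[0.14075446 0.53168664 0.23126104] [-1.79998308e+02  1.01502809e-03  1.65171922e+02] 1.5 0.0187
```

View pics/scene0.png

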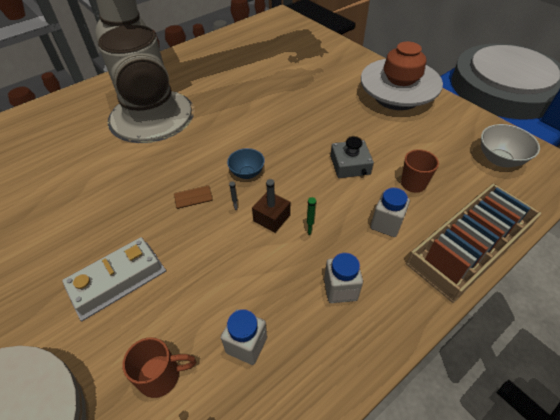

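View pics/top0.png

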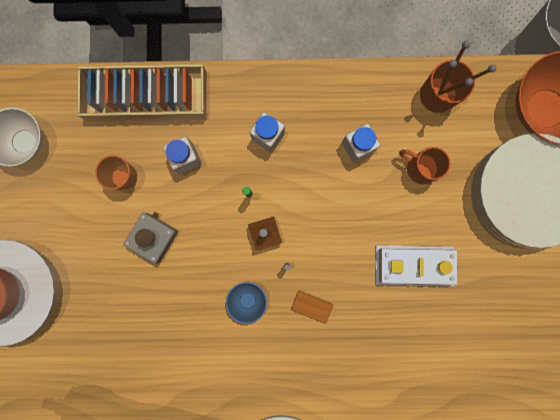

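Candidates for the pen (scene pixels) are the grey one in the dark stand at (270,190), a smaller grey free-standing one at (234,195), and a green one at (311,215). I choose the one in the stand. The block at (115,275) has a square head at (134,254), a bar at (108,267) and a round head at (82,282). The station is at (352,155).

Run:
```python
from h import *
for c in("top","scene"):
    d=np.load(f"pics/{c}_d.npy");im=cv2.imread(f"pics/{c}0.png")[:,:,::-1]
    W=cloud(d,c); ok=d>0
    def sel(x,y,r,z0,z1): return W[ok&(np.hypot(W[...,0]-x,W[...,1]-y)<r)&(W[...,2]>z0)&(W[...,2]<z1)]
    for n,a in dict(pen=(.547,.029,.03,.06,.14),small=(.472,-.022,.03,.02,.2),green=(.637,.063,.03,.02,.2),stand=(.547,.029,.05,.045,.054),sq=(.465,-.271,.026,.05,.064),bar=(.463,-.329,.024,.05,.064),rd=(.464,-.383,.026,.05,.064),cap=(.54,.3,.03,.074,.09)).items():
        P=sel(*a)
        if len(P): print(c,n,len(P),P.mean(0).round(4),((P.min(0)+P.max(0))/2).round(4),P.max(0).round(3),P.min(0).round(3))
im=cv2.imread("pics/scene0.png")[160:250,210:330]
cv2.imwrite("pics/crop.png",cv2.resize(im,None,fx=5,fy=5,interpolation=cv2.INTER_CUBIC))
```

```text
top pen 64 [0.5446 0.0275 0.1213] [0.5447 0.0281 0.0948] [0.553 0.037 0.128] [0.536 0.019 0.061]
top small 40 [ 0.4697 -0.0214  0.088 ] [ 0.4693 -0.0214  0.0698] [ 0.476 -0.016  0.098] [ 0.463 -0.027  0.042]
top green 83 [0.6356 0.0627 0.1075] [0.6367 0.0642 0.0864] [0.645 0.073 0.123] [0.628 0.056 0.05 ]
top stand 687 [0.5446 0.0278 0.0504] [0.5444 0.028  0.0498] [0.582 0.066 0.054] [ 0.507 -0.01   0.046]
top sq 155 [ 0.4649 -0.273   0.0566] [ 0.4649 -0.2731  0.0568] [ 0.478 -0.259  0.062] [ 0.452 -0.287  0.051]
top bar 95 [ 0.463  -0.3277  0.0558] [ 0.4629 -0.3282  0.0549] [ 0.483 -0.323  0.059] [ 0.442 -0.333  0.05 ]
top rd 149 [ 0.4613 -0.3827  0.0565] [ 0.4612 -0.3825  0.0559] [ 0.476 -0.368  0.062] [ 0.446 -0.398  0.05 ]
top cap 281 [0.5383 0.2975 0.0821] [0.5379 0.298  0.0807] [0.558 0.319 0.087] [0.518 0.277 0.074]
scene pen 196 [0.5506 0.0253 0.0999] [0.547  0.0274 0.0938] [0.556 0.036 0.127] [0.538 0.019 0.061]
scene small 130 [ 0.4739 -0.0229  0.0664] [ 0.4716 -0.0217  0.0589] [ 0.479 -0.015  0.095] [ 0.465 -0.028  0.023]
scene green 252 [0.6425 0.0614 0.0843] [0.6397 0.0643 0.0714] [0.649 0.073 0.121] [0.63  0.055 0.021]
scene stand 542 [0.5518 0.0251 0.0498] [0.5488 0.0275 0.0494] [0.587 0.066 0.054] [ 0.51  -0.011  0.045]
scene sq 174 [ 0.4682 -0.2729  0.0553] [ 0.4668 -0.2727  0.0545] [ 0.481 -0.259  0.059] [ 0.453 -0.287  0.05 ]
scene bar 84 [ 0.4658 -0.3276  0.0554] [ 0.466  -0.3276  0.0545] [ 0.486 -0.323  0.058] [ 0.445 -0.332  0.05 ]
scene rd 189 [ 0.4646 -0.3824  0.0551] [ 0.4631 -0.3825  0.0544] [ 0.479 -0.368  0.059] [ 0.447 -0.397  0.05 ]
scene cap 182 [0.542  0.2966 0.081 ] [0.5404 0.2981 0.0799] [0.56  0.32  0.086] [0.52  0.277 0.074]
```

View pics/crop.png

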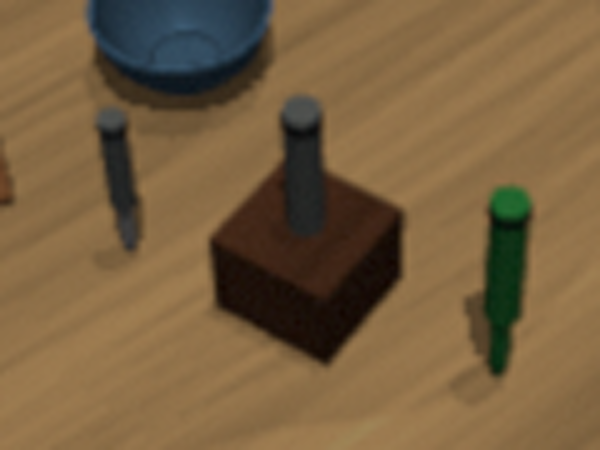

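The crop confirms it: the grey pen in the stand (crop 303,165) is larger than the free grey one at (118,180), and the green one at (505,280) is out. I'll turn the tool first so its axes line up with the world.

Call:
servo_tool([
  [[0, 0, 7.5], [0, 0, 0], 100],
  [[0, 0, 7.5], [0, 0, 0], 100],
  [[0, 0, 7.5], [0, 0, 0], 100],
  [[0, 0, 7.5], [0, 0, 0], 100],
  [[0, 0, 7.5], [0, 0, 0], 100],
  [[0, 0, 7.5], [0, 0, 0], 100],
  [[0, 0, 7.5], [0, 0, 0], 100],
  [[0, 0, 7.5], [0, 0, 0], 100],
  [[0, 0, 7.5], [0, 0, 0], 100],
  [[0, 0, 7.5], [0, 0, 0], 100],
])

```text
time: 2.5
ee_pos: [0.1408, 0.5317, 0.2313]
tcp_rot: [180.0, 0.0, 89.9]
wrist_force: [0.2, -0.3, 0.1]
opening: 0.0848
grasp_force: 0.0
```

Call:
servo_tool([
  [[0, 0, 0], [-0.036, 0.03, 0], 100],
  [[0, 0, 0], [-0.036, 0.03, 0], 100],
  [[0, 0, 0], [-0.036, 0.03, 0], 100],
  [[0, 0, 0], [-0.036, 0.03, 0], 100],
  [[0, 0, 0], [-0.036, 0.03, 0], 100],
  [[0, 0, 0], [-0.036, 0.03, 0], 100],
  [[0, 0, 0], [-0.036, 0.03, 0], 100],
  [[0, 0, 0], [-0.036, 0.03, 0], 100],
  [[0, 0, 0], [-0.036, 0.03, 0], 100],
  [[0, 0, 0], [-0.036, 0.03, 0], 100],
  [[0, 0, 0], [-0.036, 0.03, 0], 100],
  [[0, 0, 0], [-0.036, 0.03, 0], 100],
])

```text
time: 3.7
ee_pos: [0.503, 0.0989, 0.2315]
tcp_rot: [180.0, -0.0, 90.2]
wrist_force: [0.1, -0.0, 0.5]
opening: 0.0852
grasp_force: 0.0
```

Call:
servo_tool([
  [[0, 0, 0], [-0.036, 0.022, 0], 100],
  [[0, 0, 0], [-0.035, 0.021, 0], 100],
  [[0, 0, 0], [0, 0, 0.03], 100],
  [[0, 0, 0], [0, 0, 0.04], 100],
  [[0, 0, 0], [0, 0, 0.04], 100],
  [[0, 0, 0], [0, 0, 0.03], 100],
  [[0, 0, 0], [0, 0, 0.014], 100],
  [[0, 0, 0], [0, 0, 0], 100],
])

```text
time: 4.5
ee_pos: [0.5443, 0.0298, 0.0757]
tcp_rot: [-179.8, 0.0, 90.2]
wrist_force: [-0.9, -1.1, 0.3]
opening: 0.0855
grasp_force: 0.0
```

Run:
```python
from h import *
s=get_obs();print(s["ee_pos"],s["tcp_rot"],s["wrist_force"])
im,_=camera("scene");cv2.imwrite("pics/g.png",cv2.resize(im[120:280,180:380,::-1],None,fx=3,fy=3))
```

```text
[0.54426905 0.029838   0.07572932] [-1.79830142e+02  9.21931487e-03  9.01734105e+01] [-0.85096917 -1.14201735  0.33398883]
```

View pics/g.png

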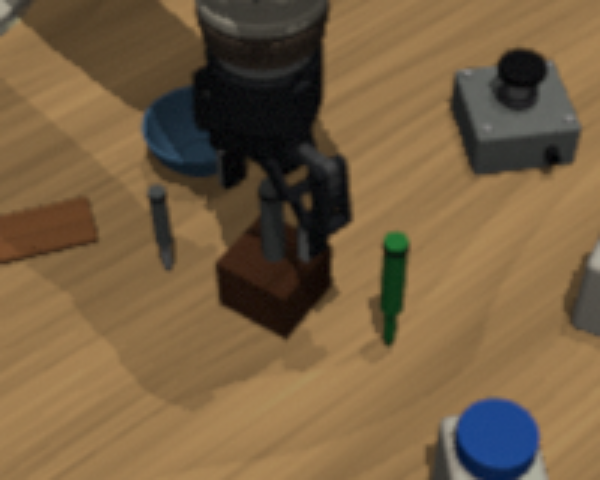

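The pen (picture 272,220) stands between the fingers, and the small grey and green pens are clear. Closing.

Call:
servo_tool([
  [[0, 0, 0], [-0.001, 0.001, 0], 100],
  [[0, 0, 0], [0, 0, 0], 0],
  [[0, 0, 0], [0, 0, 0], 0],
  [[0, 0, 0], [0, 0, 0], 0],
  [[0, 0, 0], [0, 0, 0], 0],
  [[0, 0, 0], [0, 0, 0], 0],
  [[0, 0, 0], [0, 0, 0], 0],
  [[0, 0, 0], [0, 0, 0], 0],
  [[0, 0, 0], [0, 0, 0], 0],
  [[0, 0, 0], [0, 0, 0], 0],
], force=70)

```text
time: 5.55
ee_pos: [0.5463, 0.0289, 0.0776]
tcp_rot: [180.0, -0.0, 90.2]
wrist_force: [-1.3, 0.5, 5.9]
opening: 0.0165
grasp_force: 68.1
```

Call:
servo_tool([
  [[0, 0, 0], [0, 0, -0.01], 0],
  [[0, 0, 0], [0, 0, -0.015], 0],
  [[0, 0, 0], [0, 0, -0.02], 0],
  [[0, 0, 0], [0, 0, -0.025], 0],
  [[0, 0, 0], [0, 0, -0.03], 0],
  [[0, 0, 0], [0, 0, -0.03], 0],
  [[0, 0, 0], [0, 0, -0.02], 0],
  [[0, 0, 0], [0, 0, 0], 0],
  [[0, 0, 0], [0, 0, 0], 0],
])

```text
time: 6.45
ee_pos: [0.5464, 0.0289, 0.2276]
tcp_rot: [180.0, 0.0, 90.2]
wrist_force: [0.3, 0.1, -1.0]
opening: 0.0161
grasp_force: 68.3
```

Run:
```python
from h import *
s=get_obs();print(s["ee_pos"],s["tcp_rot"],s["wrist_force"],s["opening"])
for c in("scene","top"):
    im,d=camera(c)
    if c=="scene": cv2.imwrite("pics/l.png",cv2.resize(im[70:250,180:380,::-1],None,fx=3,fy=3))
    W=cloud(d,c); x,y,z=s["ee_pos"]
    for n in("pen_tip","pen"):
        for r in mark_of(n,c)[:3]: print(c,n,round(r["score"],2),world(r["xyz"],c).round(4))
    m=(d>0)&(np.hypot(W[...,0]-x,W[...,1]-y)<.03)&(W[...,2]>.06)&(W[...,2]<z-.002)
    P=W[m]
    for a in np.arange(.08,z,.01):
        Q=P[(P[:,2]>a)&(P[:,2]<a+.01)]
        if len(Q): print(c,round(a,3),len(Q),Q.mean(0).round(4),np.ptp(Q,0).round(4))
    if len(P): print(P[:,2].min())
```

```text
[0.54644077 0.02890058 0.22762151] [1.79958073e+02 4.12242276e-04 9.01740879e+01] [ 0.34921457  0.10983098 -1.04674687] 0.01609602491076579
scene pen_tip 0.73 [0.5505 0.0257 0.1535]
scene pen_tip 0.66 [ 4.718e-01 -1.990e-02  4.000e-04]
scene pen_tip 0.65 [ 0.6398  0.0623 -0.004 ]
scene pen 0.69 [ 6.384e-01  6.170e-02 -4.000e-04]
scene pen 0.68 [ 0.4701 -0.0195 -0.0033]
scene pen 0.57 [0.5442 0.0295 0.1555]
scene 0.15 3 [0.549  0.0277 0.1578] [0.0013 0.0056 0.0041]
scene 0.16 13 [0.5493 0.0267 0.1648] [0.0064 0.0058 0.0087]
scene 0.17 18 [0.5486 0.0261 0.175 ] [0.0075 0.0062 0.0091]
scene 0.18 15 [0.5494 0.0266 0.1848] [0.008  0.0067 0.0078]
scene 0.19 13 [0.5498 0.0259 0.1933] [0.0069 0.0074 0.0057]
scene 0.2 36 [0.552  0.0247 0.2057] [0.012  0.0146 0.0097]
scene 0.21 33 [0.5519 0.0247 0.2155] [0.0115 0.0153 0.0083]
scene 0.22 9 [0.5492 0.0214 0.2233] [0.0138 0.006  0.004 ]
0.15536231512629675
top pen 0.75 [0.5403 0.3002 0.0805]
```

View pics/l.png

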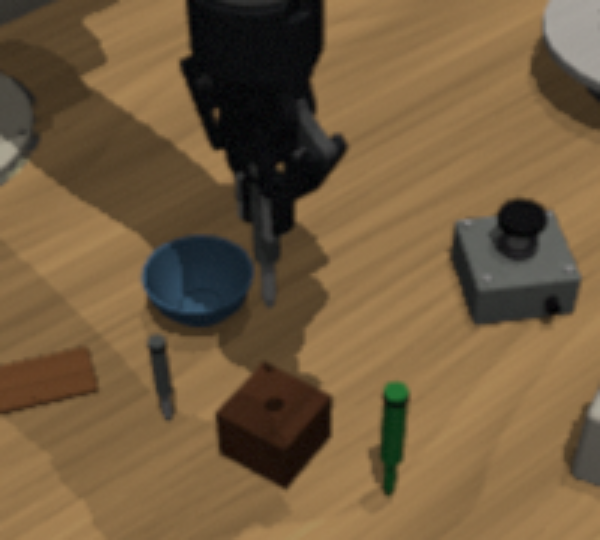

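Shank at picture (265,280) hangs straight down, tip at z ≈ 0.155, so the tip sits 72.6 mm below the TCP. The stand is now empty. On to the square terminal.

Call:
servo_tool([
  [[0, 0, 0], [-0.02, -0.005, 0], 0],
  [[0, 0, 0], [-0.035, -0.01, 0], 0],
  [[0, 0, 0], [-0.035, -0.01, 0], 0],
  [[0, 0, 0], [-0.035, -0.01, 0], 0],
  [[0, 0, 0], [-0.035, -0.01, 0], 0],
  [[0, 0, 0], [-0.035, -0.01, 0], 0],
  [[0, 0, 0], [-0.035, -0.01, 0], 0],
  [[0, 0, 0], [-0.035, -0.01, 0], 0],
  [[0, 0, 0], [-0.025, -0.005, 0], 0],
  [[0, 0, 0], [-0.012, 0, 0], 0],
  [[0, 0, 0], [0, 0, 0], 0],
  [[0, 0, 0], [0, 0, 0], 0],
])

```text
time: 7.95
ee_pos: [0.4673, -0.2727, 0.227]
tcp_rot: [-180.0, -0.0, 90.2]
wrist_force: [0.9, -0.9, -1.5]
opening: 0.0164
grasp_force: 68.3
```

Call:
servo_tool([
  [[0, 0, 0], [0, -0.001, 0.02], 0],
  [[0, 0, 0], [0, 0, 0.03], 0],
  [[0, 0, 0], [0, 0, 0.025], 0],
  [[0, 0, 0], [0, 0, 0.01], 0],
  [[0, 0, 0], [0, 0, 0.005], 0],
  [[0, 0, 0], [0, 0, 0], 0],
  [[0, 0, 0], [0, 0, 0], 0],
])

```text
time: 8.65
ee_pos: [0.4668, -0.2734, 0.1386]
tcp_rot: [179.9, 0.0, 90.2]
wrist_force: [0.2, -0.1, 1.0]
opening: 0.0167
grasp_force: 68.3
```

Run:
```python
from h import *
s=get_obs();print(s["ee_pos"],s["wrist_force"])
im,d=camera("scene");cv2.imwrite("pics/sq.png",cv2.resize(im[180:320,50:200,::-1],None,fx=4,fy=4,interpolation=cv2.INTER_CUBIC))
x,y,z=s["ee_pos"];print(pix([x,y,z-.0726],"scene")*1, [pix(p,"scene") for p in([.4665,-.273,.056],)])
for r in mark_of("pen_tip","scene")[:3]: print(r["score"],world(r["xyz"],"scene").round(4))
```

```text
[ 0.46675337 -0.27335622  0.13861139] [ 0.17375964 -0.14679727  1.04896087]
[131.17804147 248.68983012] [array([132.74639329, 251.24729064])]
0.7 [ 0.4711 -0.279   0.0659]
0.68 [6.389e-01 6.640e-02 6.000e-04]
0.62 [ 0.4723 -0.0221 -0.0011]
```

View pics/sq.png

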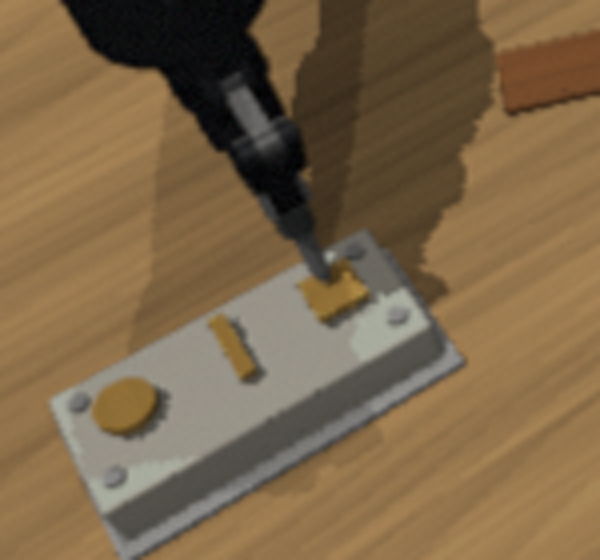

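The tip (crop 325,278) is about 10 mm above the square head (crop 335,292) and lined up with it. Lowering onto it.

Call:
servo_tool([
  [[0, 0, 0], [0, 0, 0.004], 0],
  [[0, 0, 0], [0, 0, 0.003], 0],
  [[0, 0, 0], [0, 0, 0.001], 0],
  [[0, 0, 0], [0, 0, 0.001], 0],
  [[0, 0, 0], [0, 0, 0], 0],
])

```text
time: 9.25
ee_pos: [0.4661, -0.2734, 0.1285]
tcp_rot: [-180.0, 0.0, 90.2]
wrist_force: [-0.6, 1.0, 1.9]
opening: 0.0164
grasp_force: 68.3
```

Call:
servo_tool([
  [[0, 0, 0], [0, 0, 0.001], 0],
  [[0, 0, 0], [0, 0, 0], 0],
  [[0, 0, 0], [0, 0, 0], 0],
])

```text
time: 9.55
ee_pos: [0.4662, -0.2735, 0.1284]
tcp_rot: [179.9, 0.0, 90.2]
wrist_force: [-2.8, 1.1, 8.5]
opening: 0.0166
grasp_force: 69.0
```

Contact: 8.5 N with the tip stopped. I'll lift, cross high over the bar, and come down above the round terminal.

Call:
servo_tool([
  [[0, 0, 0], [0, 0, -0.01], 0],
  [[0, 0, 0], [0, 0, -0.03], 0],
  [[0, 0, 0], [0, 0, -0.02], 0],
  [[0, 0, 0], [-0.025, -0.001, 0], 0],
  [[0, 0, 0], [-0.035, -0.001, 0], 0],
  [[0, 0, 0], [-0.03, -0.001, 0], 0],
  [[0, 0, 0], [-0.019, -0.001, 0], 0],
  [[0, 0, 0], [0, 0, 0], 0],
  [[0, 0, 0], [0, 0, 0.03], 0],
  [[0, 0, 0], [0, 0, 0.022], 0],
  [[0, 0, 0], [0, 0, 0], 0],
  [[0, 0, 0], [0, 0, 0], 0],
])

```text
time: 10.75
ee_pos: [0.4626, -0.3818, 0.136]
tcp_rot: [-180.0, -0.0, 90.2]
wrist_force: [0.7, 1.2, -0.7]
opening: 0.0164
grasp_force: 68.4
```

Run:
```python
from h import *
s=get_obs();print(s["ee_pos"],s["wrist_force"])
im,d=camera("scene");cv2.imwrite("pics/rd.png",cv2.resize(im[180:320,30:180,::-1],None,fx=4,fy=4,interpolation=cv2.INTER_CUBIC))
```

```text
[ 0.46258388 -0.38176264  0.13598213] [ 0.68636773  1.18802167 -0.71079287]
```

View pics/rd.png

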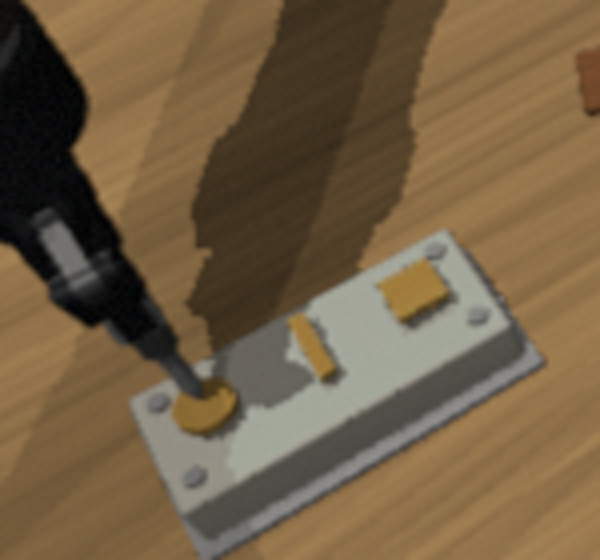

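The tip (crop 197,393) is just above the round head (crop 205,403). Lowering about 7.5 mm.

Call:
servo_tool([
  [[0, 0, 0], [0, 0, 0.004], 0],
  [[0, 0, 0], [0, 0, 0.002], 0],
  [[0, 0, 0], [0, 0, 0.001], 0],
  [[0, 0, 0], [0, 0, 0.001], 0],
  [[0, 0, 0], [0, 0, 0], 0],
  [[0, 0, 0], [0, 0, 0], 0],
])

```text
time: 11.4
ee_pos: [0.4627, -0.3826, 0.1285]
tcp_rot: [179.9, 0.1, 90.2]
wrist_force: [-1.2, 1.0, 5.7]
opening: 0.0163
grasp_force: 69.2
```

Call:
servo_tool([
  [[0, 0, 0], [0, 0, 0.0005], 0],
  [[0, 0, 0], [0, 0, 0], 0],
  [[0, 0, 0], [0, 0, -0.02], 0],
  [[0, 0, 0], [0, 0, -0.04], 0],
  [[0, 0, 0], [0, 0, -0.045], 0],
  [[0, 0, 0], [0.02, 0.002, 0], 0],
  [[0, 0, 0], [0.035, 0.004, 0], 0],
  [[0, 0, 0], [0.04, 0.004, 0], 0],
  [[0, 0, 0], [0.04, 0.004, 0], 0],
  [[0, 0, 0], [0.04, 0.004, 0], 0],
  [[0, 0, 0], [0.04, 0.004, 0], 0],
  [[0, 0, 0], [0.04, 0.004, 0], 0],
])

```text
time: 12.6
ee_pos: [0.4876, -0.1258, 0.2321]
tcp_rot: [180.0, 0.0, 90.2]
wrist_force: [0.9, -0.3, -1.4]
opening: 0.0164
grasp_force: 68.5
```

Call:
servo_tool([
  [[0, 0, 0], [0.04, 0.005, 0], 0],
  [[0, 0, 0], [0.04, 0.005, 0], 0],
  [[0, 0, 0], [0.04, 0.005, 0], 0],
  [[0, 0, 0], [0.04, 0.005, 0], 0],
  [[0, 0, 0], [0.04, 0.005, 0], 0],
  [[0, 0, 0], [0.04, 0.005, 0], 0],
  [[0, 0, 0], [0.04, 0.005, 0], 0],
  [[0, 0, 0], [0.04, 0.005, 0], 0],
  [[0, 0, 0], [0.035, 0.004, 0], 0],
  [[0, 0, 0], [0.02, 0.002, 0], 0],
  [[0, 0, 0], [0, 0, 0], 0],
  [[0, 0, 0], [0, 0, 0], 0],
])

```text
time: 13.8
ee_pos: [0.5325, 0.2476, 0.2317]
tcp_rot: [-180.0, 0.0, 90.2]
wrist_force: [-0.4, -0.5, -0.4]
opening: 0.0164
grasp_force: 68.5
```

Call:
servo_tool([
  [[0, 0, 0], [0.03, 0.004, 0], 0],
  [[0, 0, 0], [0.02, 0.003, 0], 0],
  [[0, 0, 0], [0, 0, 0.02], 0],
  [[0, 0, 0], [0, 0, 0.03], 0],
  [[0, 0, 0], [0, 0, 0.021], 0],
  [[0, 0, 0], [0, 0, 0], 0],
  [[0, 0, 0], [0, 0, 0], 0],
])

```text
time: 14.5
ee_pos: [0.5397, 0.2968, 0.1617]
tcp_rot: [180.0, 0.0, 90.1]
wrist_force: [-0.9, 0.2, -0.3]
opening: 0.0165
grasp_force: 68.6
```

Run:
```python
from h import *
s=get_obs();print(s["ee_pos"],s["wrist_force"])
im,d=camera("scene");cv2.imwrite("pics/st.png",cv2.resize(im[60:200,280:430,::-1],None,fx=4,fy=4,interpolation=cv2.INTER_CUBIC))
```

```text
[0.53966045 0.29676979 0.1617161 ] [-0.93974525  0.1651417  -0.27874655]
```

View pics/st.png

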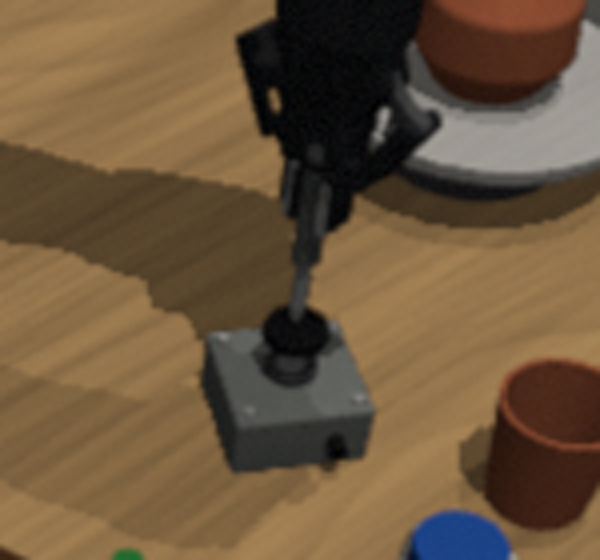

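The tip (crop 296,318) is centred just above the cap (crop 296,330). Pressing gradually.

Call:
servo_tool([
  [[0, 0, 0], [0.001, 0, 0.004], 0],
  [[0, 0, 0], [0, 0, 0.003], 0],
  [[0, 0, 0], [0, 0, 0.002], 0],
  [[0, 0, 0], [0, 0, 0.002], 0],
  [[0, 0, 0], [0, 0, 0.002], 0],
  [[0, 0, 0], [0, 0, 0], 0],
  [[0, 0, 0], [0, 0, 0], 0],
], force=90)

```text
time: 15.25
ee_pos: [0.5397, 0.299, 0.1482]
tcp_rot: [179.9, -0.0, 90.2]
wrist_force: [1.9, 0.5, 3.8]
opening: 0.0164
grasp_force: 87.8
```

Call:
servo_tool([
  [[0, 0, 0], [0, 0, 0.0015], 0],
  [[0, 0, 0], [0, 0, 0.0015], 0],
  [[0, 0, 0], [0, 0, 0.001], 0],
  [[0, 0, 0], [0, 0, 0], 0],
  [[0, 0, 0], [0, 0, 0], 0],
  [[0, 0, 0], [0, 0, 0], 0],
  [[0, 0, 0], [0, 0, 0], 0],
])

```text
time: 15.95
ee_pos: [0.5397, 0.299, 0.1441]
tcp_rot: [180.0, -0.0, 90.2]
wrist_force: [1.9, -1.0, 4.8]
opening: 0.0159
grasp_force: 88.0
```

Run:
```python
from h import *
f=[];D=[]
for i in range(8):
    im,d=camera("scene"); s=get_obs(); f.append(s["wrist_force"][2]);D.append(d)
print(s["time"],s["ee_pos"],s["tcp_rot"],np.round(f,1),np.mean(f))
def capz(d):
    W=cloud(d,"scene");P=W[(d>0)&(np.hypot(W[...,0]-.5415,W[...,1]-.297)<.019)&(W[...,2]>.055)&(W[...,2]<.09)]
    h,e=np.histogram(P[:,2],np.arange(.055,.09,.002));k=h.argmax();Q=P[abs(P[:,2]-e[k]-.001)<.003];return len(Q),Q[:,2].mean(),np.median(P[:,2])
print("before",capz(np.load("pics/scene_d.npy")),"now",capz(np.mean(D,0)))
for r in mark_of("cap_top","scene")[:1]+mark_of("pen_tip","scene")[:3]: print(round(r["score"],2),world(r["xyz"],"scene").round(4))
cv2.imwrite("pics/end.png",cv2.resize(im[60:200,280:430,::-1],None,fx=4,fy=4,interpolation=cv2.INTER_CUBIC))
```

```text
16.35 [0.53971838 0.29898725 0.14413425] [ 1.79950762e+02 -2.20788251e-02  9.01686103e+01] [4.9 6.3 6.3 5.5 6.7 5.2 6.  4.8] 5.697288245124506
before (115, np.float64(0.08192309148552766), np.float64(0.08141532680656166)) now (116, np.float64(0.07157932663218441), np.float64(0.0715571450521593))
0.75 [0.5403 0.299  0.0696]
0.85 [ 6.385e-01  6.700e-02 -6.000e-04]
0.76 [0.5438 0.2965 0.0696]
0.57 [0.5453 0.03   0.0053]
```

View pics/end.png

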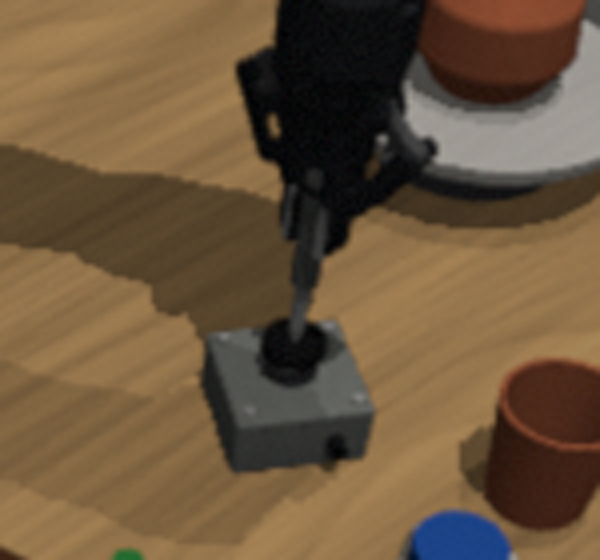

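The cap (crop 294,345) is down about 10 mm: depth reads 0.0819 before and 0.0716 now, and the force of about 6.5 N agrees. The pen is upright.

```bash
python3 -c "from workcell import *; print(job_done())"
```

```text
the job is handed in; nothing more can be done
None
```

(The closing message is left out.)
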